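# Put the stacked setting rings back into their dishes

## Robot

A 6-joint arm with a two-finger parallel gripper is mounted at the origin on the work surface. World frame = base frame: x ahead of the robot, y to its left, z up, the work surface at z = 0. Lengths are in m, angles in rad, forces in N, time in s.
With the tool pointing down it reaches from about 0.3 to 0.875 m from the base axis. Payload 6.4 kg.
Tool frame: the origin (TCP) lies at the very end of the fingers, on their centre line; the grasp point (between the pads) lies 19 mm behind it; z points along the fingers, y is the line along which they close (so a half turn about z gives the same grasp; the last joint's range is limited). The gripper opens to 88 mm and grips with 3 to 60 N. Pads are 18 mm wide; open, the fingers measure 123 mm over their backs; the gripper's body (75 mm by 187 mm) begins 45 mm behind the grasp point.
Start: joints at [1.087, 0.181, 1.607, -0, 1.354, -0.206], TCP at [0.158, 0.553, 0.239] pointing down, gripper open.
Joint ranges: [-2.99, 2.99], [-0.89, 2.07], [0.3, 2.58], [-1.14, 4.28], [0, 2.63], [-3.12, 3.12]. Speed limits (rad/s): [2.57, 2.57, 3.01, 3.14, 3.14, 3.14].

## Interface

Orientations are given as a unit quaternion [w, x, y, z].
In Python, from bench import readout, imaging, arm gives the robot as it stands.
- The arm moves only by the shell command python3 -m pendant 'ROWS' [FORCE]. ROWS is text: rows parted by semicolons, each of 7 numbers parted by spaces: the shift along the world's x, y, z in m, then the turn, a rotation vector about the world's x, y, z in rad, then the finger opening in m, from 0 to 0.0881. In form: x y z wx wy wz claw; .... A call has 1 to 8 rows; each row is the pose to reach, as a shift and turn from the pose commanded when the call began; what a row does not reach only later rows make up. A row lasts 1/12 s, in which the tool goes at most 41.7 mm and 7.16 degrees, less where a joint would pass 70% of its speed; a pose out of reach is approached as far as the arm can. A call with a gripper value outside its range is refused whole. The fingers move at their own pace and stop on an object; FORCE is the grip in N (left out, the last holds). Time passes only in rows, so rows that repeat a pose let the fingers close. It gives the time, the measured TCP pose, the force, the opening and the grip force at its end, in the units of the state.
- readout.state(): the state, without advancing time (a new reading comes with each control period).
- imaging.camera(name): name is "side" or "top"; returns a dict with "color" (400x640x3 uint8, red, green, blue), "fov_y" (degrees; the focal length in pixels is half the picture's height over the tangent of half this angle, whatever the lens; pixels are square), "cx", "cy" (the principal point, pixels), "position" and "rotation" of the camera in the world. Camera axes: x right, y up, looking along -z (the intrinsics and any distortion apply to the point x, -y, -z); pixel columns grow to the right and rows downward; lengths in m; the calibration is good to about 2 mm. A picture is of the moment at which its call begins. There is no depth.
- arm.finish_job(): hands the job in; it is judged then, once.
The state is a dict: "time": time; "q": joint angles; "joint_velocities": joint speeds; "joint_torque": joint torques, N m; "position": TCP position; "tcp_rot": TCP orientation; "wrist_force": force on the tool from outside, world axes, zero at the start; "wrist_torque": the same for the moment, N m; "gripper_width": finger opening in m; "grasp_force": force on a finger pad.
Only numpy, scipy, OpenCV 4.12 (cv2) and the standard library are available. Lean on these libraries where they do the work, as an engineer would, in place of code of your own. Each camera call takes 0.05 s, during which the arm holds its last target. There are 200 camera calls.

## Task

Take the stack of four steel setting rings apart from the top down, one ring at a time, and set each ring flat into the shallow dish of its own size: the smallest ring in the smallest dish, up to the largest ring in the largest dish. Set them down without dropping them, leave the calculator and the caliper where they lie, and let go of everything at the end.

Things in the scene. Friction and masses are not known exactly. Their poses are not given: they have to be found in the camera images.
- ring_a: The largest setting ring: plain bright steel, outer diameter 66 mm, bore 40 mm, 22 mm high, about 370 g. Starts at the bottom of the stack, on the bench, concentric to within a few mm. Origin at the centre of its underside, z up along its axis; yaw has no meaning. Easily gripped across the outside from above.
- ring_b: The second largest setting ring: plain bright steel, outer diameter 54 mm, bore 30 mm, 22 mm high, about 270 g. Starts second from the bottom, on ring_a, concentric to within a few mm. Origin at the centre of its underside, z up along its axis; yaw has no meaning. Easily gripped across the outside from above.
- ring_c: The third largest setting ring: plain bright steel, outer diameter 42 mm, bore 20 mm, 22 mm high, about 180 g. Starts third from the bottom, on ring_b, concentric to within a few mm. Origin at the centre of its underside, z up along its axis; yaw has no meaning. Easily gripped across the outside from above.
- ring_d: The smallest setting ring: plain bright steel, outer diameter 30 mm, bore 10 mm, 24 mm high, about 110 g. Starts at the top of the stack, on ring_c, concentric to within a few mm. Origin at the centre of its underside, z up along its axis; yaw has no meaning. Easily gripped across the outside from above.
- dish_a: The largest of four round shallow dishes (white plastic rim, grey floor), the place of ring_a: fixed to the bench, inside diameter 82 mm, outside diameter 90 mm, floor 3 mm above the bench, rim only 6 mm above the bench. Origin at the centre of its underside (on the bench), z up.
- dish_b: The second largest of four round shallow dishes (white plastic rim, grey floor), the place of ring_b: fixed to the bench, inside diameter 70 mm, outside diameter 78 mm, floor 3 mm above the bench, rim only 6 mm above the bench. Origin at the centre of its underside (on the bench), z up.
- dish_c: The third largest of four round shallow dishes (white plastic rim, grey floor), the place of ring_c: fixed to the bench, inside diameter 58 mm, outside diameter 66 mm, floor 3 mm above the bench, rim only 6 mm above the bench. Origin at the centre of its underside (on the bench), z up.
- dish_d: The smallest of four round shallow dishes (white plastic rim, grey floor), the place of ring_d: fixed to the bench, inside diameter 46 mm, outside diameter 54 mm, floor 3 mm above the bench, rim only 6 mm above the bench. Origin at the centre of its underside (on the bench), z up.
- calculator: Bystander: grey desk calculator lying on the bench, 140 mm (its x) by 95 mm (its y), 16 mm high, loose. Origin at the centre of its underside.
- caliper: Bystander: steel vernier caliper lying flat on the bench, loose, 230 mm long along its y, jaws reaching 48 mm to its -x side at the +y end, 12 mm high. Origin at the centre of the beam's underside.
Mind the look-alikes: they are no part of the job. Leave any green look-alike of the ring_d alone. Leave any orange look-alike of the dish_a alone.

How it is judged:
On the way, in this order (a step that is already met when the one before it is completed fails the run):
1. the smallest ring lies released, flat and at rest in its own dish (horizontal distance between ring_d and dish_d below 0.01 m and z of ring_d in the frame of dish_d below 0.0055 m and angle between ring_d's own z axis and vertical below 0.08 rad and contact force between the fingers and ring_d below 0.1 N and linear speed of ring_d below 0.02 m/s), for 0.2 s.
2. the third largest ring lies released, flat and at rest in its own dish (horizontal distance between ring_c and dish_c below 0.01 m and z of ring_c in the frame of dish_c below 0.0055 m and angle between ring_c's own z axis and vertical below 0.08 rad and contact force between the fingers and ring_c below 0.1 N and linear speed of ring_c below 0.02 m/s), for 0.2 s.
3. the second largest ring lies released, flat and at rest in its own dish (horizontal distance between ring_b and dish_b below 0.01 m and z of ring_b in the frame of dish_b below 0.0055 m and angle between ring_b's own z axis and vertical below 0.08 rad and contact force between the fingers and ring_b below 0.1 N and linear speed of ring_b below 0.02 m/s), for 0.2 s.
4. the largest ring lies released, flat and at rest in its own dish (horizontal distance between ring_a and dish_a below 0.01 m and z of ring_a in the frame of dish_a below 0.0055 m and angle between ring_a's own z axis and vertical below 0.08 rad and contact force between the fingers and ring_a below 0.1 N and linear speed of ring_a below 0.02 m/s), for 0.2 s.
At the end, for the whole second after the job is handed in: Each of the four rings lies in the dish of its own size: centre within 10 mm of the dish's centre, resting on the dish floor (underside less than 5.5 mm above the bench) and flat within 0.08 rad, at rest, not touched by the fingers (all of step 1 and all of step 2 and all of step 3 and all of step 4).
It fails at once if calculator pushed more than 20 mm out of place (distance of calculator from where it was at the start of the episode above 0.02 m).
It fails at once if caliper pushed more than 20 mm out of place (distance of caliper from where it was at the start of the episode above 0.02 m).
It fails at once if a ring dropped: moving faster than 0.6 m/s with no finger on it ((contact force between the fingers and ring_a below 0.05 N and linear speed of ring_a above 0.6 m/s) or (contact force between the fingers and ring_b below 0.05 N and linear speed of ring_b above 0.6 m/s) or (contact force between the fingers and ring_c below 0.05 N and linear speed of ring_c above 0.6 m/s) or (contact force between the fingers and ring_d below 0.05 N and linear speed of ring_d above 0.6 m/s)).
It also fails if it takes over 120 s, if anything falls off the work surface, if the arm or the gripper's body presses on something with over 40 N, if the wrist force passes 120 N, or if a joint passes its speed limit or range.

## Working session

There is one attempt and no reset: what is moved stays moved. The work goes in short steps, Python scripts to look and compute and a shell command to move; the robot and the scene stay as the last step left them, time stands still between calls to the robot, and variables do not carry over. Pictures are saved under pics/ and viewed, at most 14 in all, crops included, and the job is handed in when it is done.

```bash
mkdir -p pics; ls; python3 - <<'E'
from bench import readout, imaging
import cv2
print(readout.state())
for n in("top","side"):
    c=imaging.camera(n); cv2.imwrite(f"pics/{n}0.png",c["color"][:,:,::-1])
    print({k:v for k,v in c.items() if k!="color"})
E
```

```text
pics
{'time': 0.0, 'q': array([ 1.08668380e+00,  1.81546513e-01,  1.60798905e+00, -1.53006802e-05,
        1.35380439e+00, -2.06276535e-01]), 'joint_velocities': array([ 4.83403260e-04,  3.19270922e-05,  6.35660407e-04, -5.82914974e-04,
        9.60960954e-04,  1.25154766e-03]), 'joint_torque': array([-1.20154418e-03, -4.33862972e+01, -3.41853583e+01,  6.99711707e-02,
        3.84600344e-02, -1.39159865e-04]), 'position': array([0.15742954, 0.55247456, 0.23781623]), 'tcp_rot': array([-2.88596444e-04,  1.38469926e-01,  9.90366254e-01, -8.24640185e-04]), 'wrist_force': array([ 0.34637242,  0.08274404, -0.21250931]), 'wrist_torque': array([ 0.01527456, -0.00665396, -0.02755862]), 'grasp_force': 0.0, 'gripper_width': 0.08813345785401733}
{'fov_y': 44.74923602844483, 'cx': 319.78582004669875, 'cy': 195.67177160388977, 'position': array([ 0.35799369, -0.04139417,  1.41712102]), 'rotation': array([-0.69705299, -0.05059002,  0.06238813,  0.71250649])}
{'fov_y': 44.02184454788353, 'cx': 319.0400585847472, 'cy': 198.8596517122302, 'position': array([0.34527676, 0.7178738 , 0.99982422]), 'rotation': array([-0.1137352 , -0.04991962,  0.35228332,  0.92761457])}
```

View pics/top0.png

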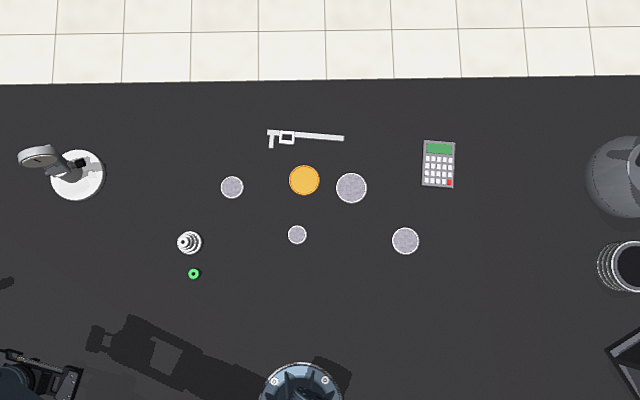

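View pics/side0.png

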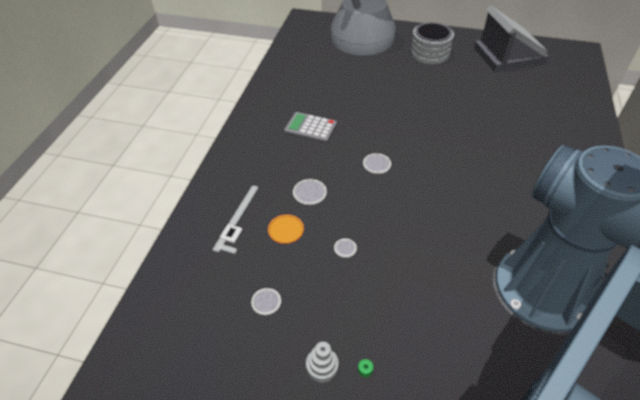

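The top view shows four dishes at about (351,188), (405,241), (232,187) and (297,235), the orange look-alike dish at (304,180), the stack at (189,243), the green look-alike ring at (194,274), the caliper at (305,135) and the calculator at (438,164). The side view shows the same things: stack at (322,360), green ring at (366,367), orange dish at (286,229). Next I measure the dishes, naming them by diameter, and view an enlarged crop.

```bash
cat >h.py <<'E'
import numpy as np,cv2
from bench import readout,imaging
from scipy.spatial.transform import Rotation as R
def world(c,uv,z):
    h,w=c["color"].shape[:2]; f=h/2/np.tan(np.radians(c["fov_y"]/2))
    uv=np.atleast_2d(uv).astype(float)
    d=np.c_[(uv[:,0]-c["cx"])/f,-(uv[:,1]-c["cy"])/f,-np.ones(len(uv))]
    q=c["rotation"]; d=R.from_quat([q[1],q[2],q[3],q[0]]).apply(d)
    return (c["position"]+d*((z-c["position"][2])/d[:,2])[:,None])[:,:2]
def blobs(c,thr=85,amin=60,z=.006):
    img=c["color"]; g=img.max(2); m=(g>thr).astype(np.uint8)
    n,_=0,0
    out=[]
    for k in cv2.findContours(m,cv2.RETR_EXTERNAL,cv2.CHAIN_APPROX_NONE)[0]:
        if cv2.contourArea(k)<amin or len(k)<8: continue
        p=world(c,k[:,0,:],z).astype(np.float32)
        (x,y),(a,b),_=cv2.fitEllipse(p)
        u=k[:,0,:].mean(0)
        if 0.02<a<.12 and b<.14: out.append((u.round(),round(x,4),round(y,4),round(a*1e3),round(b*1e3)))
    return out
E
python3 - <<'E'
from h import *
for n in("top","side"):
    c=imaging.camera(n); print(n)
    for b in blobs(c): print(*b)
    if n=="top": t=cv2.resize(c["color"][140:290,170:430,::-1],None,fx=3,fy=3,interpolation=cv2.INTER_CUBIC)
cv2.imwrite("pics/crop0.png",t)
E
```

```text
top
[193. 273.] 0.3679 0.2997 29 29
[189. 242.] 0.4569 0.3134 66 68
[405. 241.] 0.4481 -0.3131 78 78
[297. 234.] 0.4731 0.0015 53 55
[232. 187.] 0.6168 0.1911 66 66
[351. 188.] 0.6077 -0.1604 90 90
[304. 180.] 0.6343 -0.0215 89 90
side
[365. 367.] 0.3682 0.29 33 38
[322. 362.] 0.4582 0.3009 68 87
[266. 301.] 0.6169 0.1927 71 73
[345. 247.] 0.4734 0.0035 60 62
[286. 228.] 0.6341 -0.0193 96 100
[627. 219.] -0.2152 -0.2622 74 103
[310. 191.] 0.6077 -0.1582 96 100
[377. 163.] 0.4489 -0.3106 85 90
```

View pics/crop0.png

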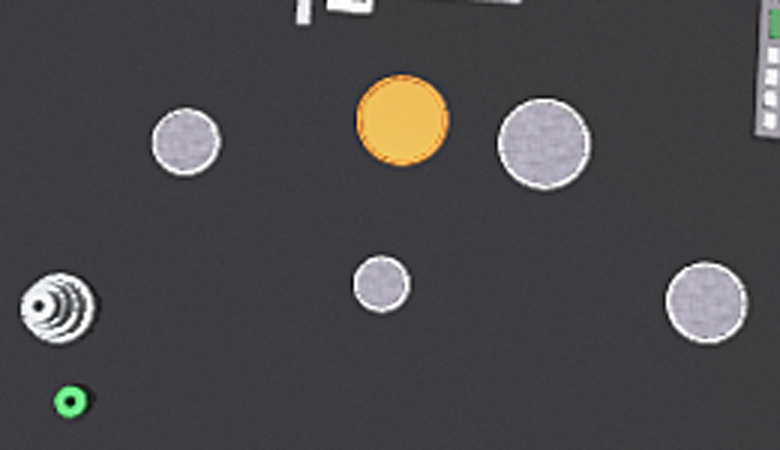

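The crop confirms it. By outside diameter the white dishes are a (351,188) 90 mm, b (405,241) 78 mm, c (232,187) 66 mm and d (297,235) 54 mm. The orange (304,180) and green (194,274) items are the look-alikes. Now I locate the bore of the top ring in both views.

```bash
cat >>h.py <<'E'
def bore(c,uv,z,r=4):
    "darkness-weighted centroid near a guess, iterated"
    g=c["color"].astype(float).mean(2); uv=np.array(uv,float)
    for _ in range(5):
        x,y=np.round(uv).astype(int); s=g[y-r:y+r+1,x-r:x+r+1]
        yy,xx=np.mgrid[y-r:y+r+1,x-r:x+r+1]
        w=np.clip(170-s,0,None)*(np.hypot(xx-uv[0],yy-uv[1])<=r)
        uv=np.array([(w*xx).sum(),(w*yy).sum()])/w.sum()
    return uv.round(1),world(c,uv,z)[0].round(4)
E
python3 - <<'E'
from h import *
t=imaging.camera("top"); s=imaging.camera("side")
print(bore(t,(183,241.7),.09,3), bore(s,(322,349),.09,3))
a=cv2.resize(t["color"][220:265,165:215,::-1],(500,450),interpolation=cv2.INTER_CUBIC)
b=cv2.resize(s["color"][335:385,300:345,::-1],(405,450),interpolation=cv2.INTER_CUBIC)[:, :300]
cv2.imwrite("pics/stk.png",np.hstack([a,b]))
E
```

```text
(array([182.4, 241.6]), array([0.4534, 0.3096])) (array([322.4, 348.5]), array([0.4536, 0.3106]))
```

View pics/stk.png

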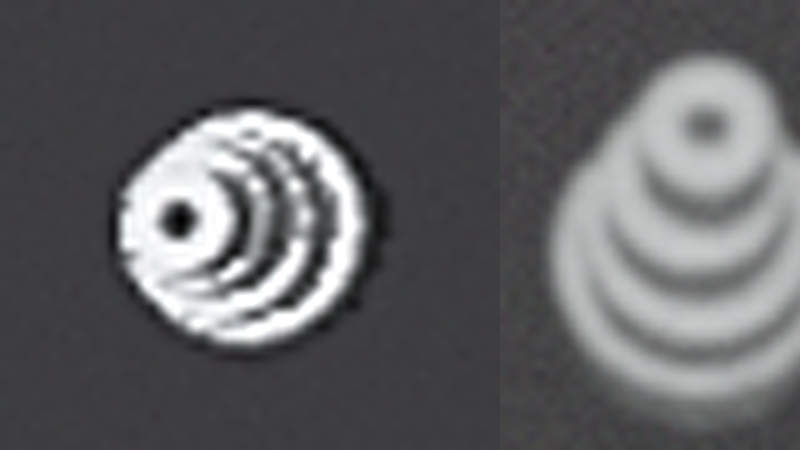

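The picture shows the stack's top ring, with its bore at (182.4,241.6) in top and (322.4,348.5) in side. Both views put it at (0.4535, 0.310). I move above it.

```bash
python3 -m pendant '0.148 -0.121 -0.02 0 0 0 0.088;0.296 -0.2425 -0.07 0 0 0 0.088;0.296 -0.2425 -0.07 0 0 0 0.088;0.296 -0.2425 -0.07 0 0 0 0.088;0.296 -0.2425 -0.07 0 0 0 0.088;0.296 -0.2425 -0.07 0 0 0 0.088;0.296 -0.2425 -0.07 0 0 0 0.088;0.296 -0.2425 -0.07 0 0 0 0.088' 30; python3 -m pendant '0 0 0 0 0 0 0.065;0 0 0 0 0 0 0.065;0 0 0 0 0 0 0.065;0 0 0 0 0 0 0.065'
```

```text
time: 0.97
position: [0.4126, 0.3437, 0.1791]
tcp_rot: [0.0, 0.138, 0.99, 0.0]
wrist_force: [1.0, 0.2, -0.4]
gripper_width: 0.088
grasp_force: 0.0
time: 1.3
position: [0.4104, 0.3461, 0.1795]
tcp_rot: [-0.0, 0.138, 0.99, 0.0]
wrist_force: [0.0, -0.1, -0.7]
gripper_width: 0.0655
grasp_force: 0.0
```

```bash
python3 -m pendant '0.043 -0.036 0 0 0 0 0.065;0.043 -0.036 0 0 0 0 0.065;0.043 -0.036 -0.03 0 0 0 0.065;0.043 -0.036 -0.06 0 0 0 0.065;0.043 -0.036 -0.08 0 0 0 0.065;0.043 -0.036 -0.08 0 0 0 0.065;0.043 -0.036 -0.08 0 0 0 0.065'; python3 - <<'E'
from h import *
for n,p in(("top",(200,180,200,160)),("side",(220,240,180,160))):
    c=imaging.camera(n); x,y,w,h=p
    locals()[n]=cv2.resize(c["color"][y:y+h,x-30 if n=="top" else x:][:160,:180,::-1],(400,356))
    if n=="top": A=cv2.resize(c["color"][170:330,110:290,::-1],(400,356))
    else: B=cv2.resize(c["color"][240:400,230:410,::-1],(400,356))
cv2.imwrite("pics/ap.png",np.hstack([A,B]))
E
```

```text
time: 1.88
position: [0.453, 0.3098, 0.0988]
tcp_rot: [-0.001, 0.138, 0.99, -0.001]
wrist_force: [1.0, 0.0, 0.7]
gripper_width: 0.0652
grasp_force: 0.0
```

View pics/ap.png

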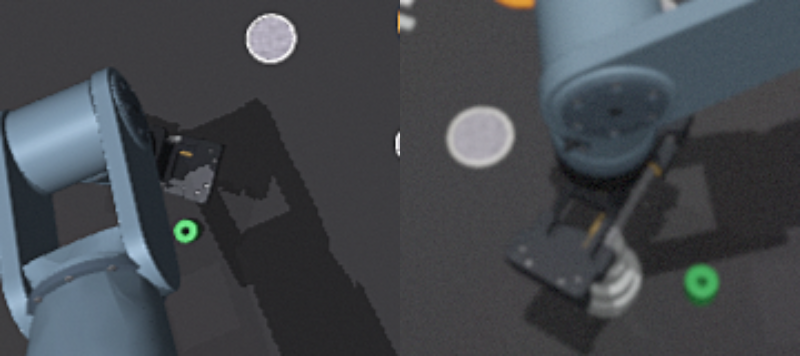

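The arm hides the stack from above. In the side crop the gripper sits over the stack at about (325,350) and the green ring is well clear. I descend and grip.

```bash
python3 -m pendant '0 0 -0.015 0 0 0 0.065;0 0 -0.027 0 0 0 0.065;0 0 -0.027 0 0 0 0.065;0 0 -0.027 0 0 0 0.02;0 0 -0.027 0 0 0 0.02;0 0 -0.027 0 0 0 0.02;0 0 -0.027 0 0 0 0.02;0 0 -0.027 0 0 0 0.02' 30;python3 -m pendant '0 0 0 0 0 0 0.02;0 0 0 0 0 0 0.02;0 0 0 0 0 0 0.02'
```

```text
time: 2.65
position: [0.4546, 0.3093, 0.0728]
tcp_rot: [0.0, 0.138, 0.99, 0.0]
wrist_force: [0.4, -0.1, 0.0]
gripper_width: 0.0335
grasp_force: 0.0
time: 2.9
position: [0.4546, 0.3093, 0.0727]
tcp_rot: [0.0, 0.138, 0.99, 0.0]
wrist_force: [-1.1, -0.2, 2.5]
gripper_width: 0.0292
grasp_force: 30.2
```

```bash
python3 -m pendant '0 0 0.03 0 0 0 0.02;0 0 0.06 0 0 0 0.02;0.002 -0.04 0.06 0 0 0 0.02;0.004 -0.08 0.06 0 0 0 0.02;0.007 -0.12 0.06 0 0 0 0.02;0.01 -0.16 0.05 0 0 0 0.02;0.012 -0.2 0.04 0 0 0 0.02;0.015 -0.24 0.03 0 0 0 0.02';python3 -m pendant '0.004 -0.04 -0.01 0 0 0 0.02;0.004 -0.067 -0.02 0 0 0 0.02;0.004 -0.067 -0.03 0 0 0 0.02;0.004 -0.067 -0.05 0 0 0 0.02;0.004 -0.067 -0.06 0 0 0 0.02;0.004 -0.067 -0.06 0 0 0 0.02;0.004 -0.067 -0.06 0 0 0 0.02'
```

```text
time: 3.57
position: [0.4689, 0.0676, 0.102]
tcp_rot: [0.0, 0.138, 0.99, 0.0]
wrist_force: [1.1, -0.4, -1.8]
gripper_width: 0.0292
grasp_force: 30.1
time: 4.15
position: [0.4725, 0.0031, 0.0417]
tcp_rot: [-0.001, 0.138, 0.99, 0.0]
wrist_force: [0.1, 0.4, -0.8]
gripper_width: 0.0292
grasp_force: 30.1
```

```bash
python3 -m pendant '0.001 0 -0.012 0 0 0 0.02;0.001 0 -0.022 0 0 0 0.02;0.001 0 -0.028 0 0 0 0.02;0.001 0 -0.030 0 0 0 0.02;0.001 0 -0.031 0 0 0 0.02;0.001 0 -0.031 0 0 0 0.02;0.001 0 -0.031 0 0 0 0.02'
```

```text
time: 4.73
position: [0.4746, 0.0022, 0.0116]
tcp_rot: [0.0, 0.138, 0.99, -0.0]
wrist_force: [0.4, 0.1, -1.5]
gripper_width: 0.0294
grasp_force: 30.1
```

```bash
python3 -m pendant '0 0 -0.0005 0 0 0 0.02;0 0 -0.001 0 0 0 0.02;0 0 -0.001 0 0 0 0.02;0 0 -0.001 0 0 0 0.02'
```

```text
time: 5.07
position: [0.4744, 0.0021, 0.0104]
tcp_rot: [0.0, 0.139, 0.99, -0.0]
wrist_force: [-0.3, 0.7, -1.5]
gripper_width: 0.0291
grasp_force: 30.1
```

```bash
python3 -m pendant '0 0 -0.0005 0 0 0 0.02;0 0 -0.001 0 0 0 0.02;0 0 -0.001 0 0 0 0.02;0 0 -0.001 0 0 0 0.02'
```

```text
time: 5.4
position: [0.4744, 0.0021, 0.0097]
tcp_rot: [0.0, 0.138, 0.99, -0.0]
wrist_force: [-1.6, 0.2, 5.1]
gripper_width: 0.0288
grasp_force: 30.2
```

Contact felt, so I release and lift.

```bash
python3 -m pendant '0 0 0 0 0 0 0.06;0 0 0 0 0 0 0.06;0 0 0 0 0 0 0.06;0 0 0 0 0 0 0.06;0 0 0.02 0 0 0 0.075;0 0 0.05 0 0 0 0.075;0 0 0.09 0 0 0 0.075;0 -0.03 0.13 0 0 0 0.075'; python3 -m pendant '0 -0.04 0.02 0 0 0 0.075;0 -0.08 0.02 0 0 0 0.075;0 -0.12 0.02 0 0 0 0.075;0 -0.12 0.02 0 0 0 0.075'; python3 - <<'E'
from h import *
t=imaging.camera("top"); s=imaging.camera("side")
print(bore(t,(297,234),.027,3), bore(s,(345,242),.027,3))
print(bore(t,(184,242),.066,4), bore(s,(322,354),.066,4))
a=cv2.resize(t["color"][210:270,165:315,::-1],(750,300),interpolation=cv2.INTER_CUBIC)
b=cv2.resize(s["color"][230:390,250:390,::-1],(262,300),interpolation=cv2.INTER_CUBIC)
b=np.pad(b,((0,0),(0,488),(0,0)))
cv2.imwrite("pics/c1.png",np.vstack([a,b]))
E
```

```text
time: 6.07
position: [0.4736, -0.0203, 0.1339]
tcp_rot: [-0.001, 0.137, 0.991, 0.001]
wrist_force: [1.6, -0.3, -0.3]
gripper_width: 0.0751
grasp_force: 0.0
time: 6.4
position: [0.4751, -0.1495, 0.154]
tcp_rot: [0.002, 0.141, 0.99, -0.002]
wrist_force: [1.0, 0.1, -0.9]
gripper_width: 0.075
grasp_force: 0.0
(array([295.9, 233.4]), array([0.4742, 0.0035])) (array([345. , 242.4]), array([0.4736, 0.0043]))
(array([184.4, 241.4]), array([0.4556, 0.3106])) (array([321.4, 354.7]), array([0.4553, 0.313 ]))
```

View pics/c1.png

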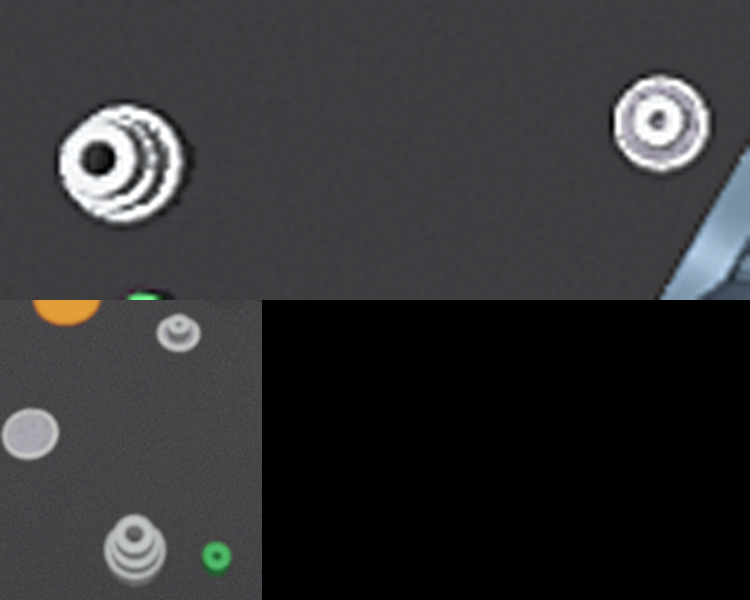

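Ring d sits centred in its dish at (296,233), within 2 mm, and ring c is now on top with its bore at (184.4,241.4), world (0.4555, 0.3115). I go back for it.

```bash
python3 -m pendant '-0.002 0.04 0 0 0 0 0.075;-0.004 0.08 0 0 0 0 0.075;-0.006 0.12 0 0 0 0 0.075;-0.008 0.16 0 0 0 0 0.075;-0.01 0.2 0 0 0 0 0.075;-0.012 0.24 0 0 0 0 0.075;-0.014 0.28 0 0 0 0 0.075;-0.016 0.32 0 0 0 0 0.075'; python3 -m pendant '-0.001 0.04 0 0 0 0 0.075;-0.002 0.08 0 0 0 0 0.075;-0.003 0.12 0 0 0 0 0.075;-0.003 0.13 0 0 0 0 0.075;-0.003 0.13 0 0 0 0 0.075;-0.003 0.13 0 0 0 0 0.075'
```

```text
time: 7.17
position: [0.4564, 0.1806, 0.1522]
tcp_rot: [-0.001, 0.137, 0.991, 0.0]
wrist_force: [0.9, -0.0, -0.2]
gripper_width: 0.0748
grasp_force: 0.0
time: 7.67
position: [0.4538, 0.3077, 0.1519]
tcp_rot: [-0.001, 0.137, 0.991, -0.001]
wrist_force: [0.5, -0.6, 0.3]
gripper_width: 0.0753
grasp_force: 0.0
```

```bash
python3 -m pendant '0.0015 0.004 -0.03 0 0 0 0.075;0.0015 0.004 -0.065 0 0 0 0.075;0.0015 0.004 -0.085 0 0 0 0.075;0.0015 0.004 -0.1 0 0 0 0.075;0.0015 0.004 -0.102 0 0 0 0.075;0.0015 0.004 -0.102 0 0 0 0.075' ; python3 -m pendant '0 0 0 0 0 0 0.03;0 0 0 0 0 0 0.03;0 0 0 0 0 0 0.03;0 0 0 0 0 0 0.03;0 0 0 0 0 0 0.03;0 0 0 0 0 0 0.03;0 0 0 0 0 0 0.03;0 0 0 0 0 0 0.03'
```

```text
time: 8.17
position: [0.456, 0.3094, 0.0497]
tcp_rot: [-0.001, 0.139, 0.99, -0.001]
wrist_force: [0.6, 0.6, 0.6]
gripper_width: 0.0753
grasp_force: 0.0
time: 8.83
position: [0.4572, 0.3113, 0.0513]
tcp_rot: [0.0, 0.138, 0.99, 0.0]
wrist_force: [-0.9, -1.7, 6.1]
gripper_width: 0.0407
grasp_force: 30.0
```

```bash
python3 -m pendant '0 0 0.02 0 0 0 0.03;0 0 0.045 0 0 0 0.03;0.03 -0.02 0.05 0 0 0 0.03;0.06 -0.044 0.05 0 0 0 0.03;0.09 -0.067 0.05 0 0 0 0.03;0.12 -0.09 0.04 0 0 0 0.03;0.15 -0.112 0.02 0 0 0 0.03;0.16 -0.119 0 0 0 0 0.03';python3 -m pendant '0 0 0 0 0 0 0.03;0 0 0 0 0 0 0.03;0 0 0 0 0 0 0.03'
```

```text
time: 9.5
position: [0.6216, 0.1888, 0.051]
tcp_rot: [0.003, 0.14, 0.99, 0.0]
wrist_force: [-0.5, -0.2, -1.0]
gripper_width: 0.0409
grasp_force: 30.0
time: 9.75
position: [0.6158, 0.1928, 0.0504]
tcp_rot: [-0.001, 0.138, 0.99, -0.0]
wrist_force: [0.2, 0.1, -2.4]
gripper_width: 0.0411
grasp_force: 30.0
```

```bash
python3 -m pendant '0.001 -0.001 -0.015 0 0 0 0.03;0.001 -0.001 -0.028 0 0 0 0.03;0.001 -0.001 -0.035 0 0 0 0.03;0.001 -0.001 -0.038 0 0 0 0.03;0.001 -0.001 -0.0385 0 0 0 0.03;0.001 -0.001 -0.0385 0 0 0 0.03;0.001 -0.001 -0.0385 0 0 0 0.03'; python3 -m pendant '0 0 -0.0005 0 0 0 0.03;0 0 -0.001 0 0 0 0.03;0 0 -0.001 0 0 0 0.03;0 0 -0.001 0 0 0 0.03'
```

```text
time: 10.33
position: [0.6181, 0.1913, 0.0125]
tcp_rot: [0.0, 0.138, 0.99, 0.0]
wrist_force: [-0.3, 0.1, -2.1]
gripper_width: 0.0409
grasp_force: 30.0
time: 10.67
position: [0.6179, 0.1912, 0.0113]
tcp_rot: [0.0, 0.138, 0.99, 0.0]
wrist_force: [-0.5, -0.8, -1.6]
gripper_width: 0.041
grasp_force: 30.0
```

```bash
python3 -m pendant '0 0 -0.0005 0 0 0 0.03;0 0 -0.001 0 0 0 0.03;0 0 -0.001 0 0 0 0.03;0 0 -0.001 0 0 0 0.03'
```

```text
time: 11.0
position: [0.6179, 0.1912, 0.0103]
tcp_rot: [0.0, 0.138, 0.99, -0.0]
wrist_force: [-0.3, -0.0, -0.0]
gripper_width: 0.041
grasp_force: 30.0
```

```bash
python3 -m pendant '0 0 -0.0006 0 0 0 0.03;0 0 -0.0006 0 0 0 0.03;0 0 -0.0006 0 0 0 0.03'
```

```text
time: 11.25
position: [0.6179, 0.1912, 0.0103]
tcp_rot: [0.0, 0.138, 0.99, -0.0]
wrist_force: [-3.1, -1.1, 5.1]
gripper_width: 0.0414
grasp_force: 30.0
```

Contact felt. I release and move clear, then look at ring b.

```bash
python3 -m pendant '0 0 0 0 0 0 0.07;0 0 0 0 0 0 0.07;0 0 0 0 0 0 0.07;0 0 0 0 0 0 0.07;0 0 0.02 0 0 0 0.088;0 0 0.05 0 0 0 0.088;-0.03 -0.03 0.09 0 0 0 0.088;-0.05 -0.06 0.11 0 0 0 0.088'; python3 -m pendant '-0.02 -0.03 0.02 0 0 0 0.088;-0.03 -0.07 0.02 0 0 0 0.088;-0.04 -0.11 0.02 0 0 0 0.088;-0.05 -0.15 0.02 0 0 0 0.088;-0.06 -0.19 0.02 0 0 0 0.088;-0.07 -0.23 0.02 0 0 0 0.088;-0.07 -0.23 0.02 0 0 0 0.088'; python3 - <<'E'
from h import *
t=imaging.camera("top"); s=imaging.camera("side")
print(bore(t,(231,186),.025,4), bore(s,(266,297),.025,4))
print(bore(t,(186,242),.044,5), bore(s,(322,358),.044,5))
a=cv2.resize(t["color"][160:280,165:315,::-1],(600,480),interpolation=cv2.INTER_CUBIC)
b=cv2.resize(s["color"][280:400,250:300,::-1],(200,480),interpolation=cv2.INTER_CUBIC)
cv2.imwrite("pics/c2.png",np.hstack([a,b]))
E
```

```text
time: 11.92
position: [0.5762, 0.1427, 0.1127]
tcp_rot: [0.001, 0.137, 0.991, 0.0]
wrist_force: [0.2, -1.0, 0.7]
gripper_width: 0.0881
grasp_force: 0.0
time: 12.5
position: [0.5046, -0.0946, 0.1313]
tcp_rot: [0.001, 0.141, 0.99, -0.001]
wrist_force: [0.8, 0.4, 0.6]
gripper_width: 0.088
grasp_force: 0.0
(array([229.2, 185.2]), array([0.6185, 0.1951])) (array([264.7, 295.9]), array([0.6175, 0.1917]))
(array([186.2, 242.5]), array([0.454 , 0.3113])) (array([321.7, 359.7]), array([0.4548, 0.3134]))
```

View pics/c2.png

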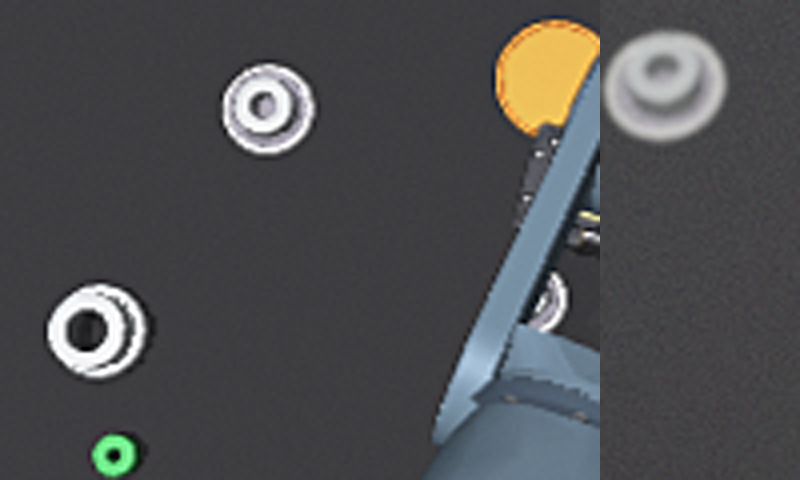

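Ring c sits flat in its dish at (231,186). Ring b is now on top with its bore at (186.2,242.5), world (0.4545, 0.312).

```bash
python3 -m pendant '-0.005 0.04 0 0 0 0 0.088;-0.01 0.08 0 0 0 0 0.088;-0.015 0.12 0 0 0 0 0.088;-0.02 0.16 0 0 0 0 0.088;-0.025 0.2 0 0 0 0 0.088;-0.03 0.24 0 0 0 0 0.088;-0.035 0.28 0 0 0 0 0.088;-0.04 0.32 0 0 0 0 0.088'; python3 -m pendant '-0.005 0.04 0 0 0 0 0.088;-0.009 0.08 0 0 0 0 0.088;-0.009 0.085 0 0 0 0 0.088;-0.009 0.085 0 0 0 0 0.088;-0.009 0.085 0 0 0 0 0.088;-0.009 0.085 0 0 0 0 0.088'
```

```text
time: 13.27
position: [0.4641, 0.2355, 0.131]
tcp_rot: [-0.0, 0.137, 0.991, 0.0]
wrist_force: [0.3, -0.1, 0.4]
gripper_width: 0.0882
grasp_force: 0.0
time: 13.77
position: [0.4562, 0.3162, 0.1306]
tcp_rot: [-0.0, 0.138, 0.99, -0.0]
wrist_force: [0.4, -0.7, -0.0]
gripper_width: 0.0883
grasp_force: 0.0
```

```bash
python3 -m pendant '-0.0015 -0.004 -0.03 0 0 0 0.088;-0.0015 -0.004 -0.065 0 0 0 0.088;-0.0015 -0.004 -0.085 0 0 0 0.088;-0.0015 -0.004 -0.1 0 0 0 0.088;-0.0015 -0.004 -0.1035 0 0 0 0.088;-0.0015 -0.004 -0.1035 0 0 0 0.088' ; python3 -m pendant '0 0 0 0 0 0 0.04;0 0 0 0 0 0 0.04;0 0 0 0 0 0 0.04;0 0 0 0 0 0 0.04;0 0 0 0 0 0 0.04;0 0 0 0 0 0 0.04;0 0 0 0 0 0 0.04;0 0 0 0 0 0 0.04'
```

```text
time: 14.27
position: [0.4546, 0.3111, 0.0264]
tcp_rot: [-0.001, 0.14, 0.99, -0.001]
wrist_force: [0.5, -0.2, 1.3]
gripper_width: 0.0878
grasp_force: 0.0
time: 14.93
position: [0.4555, 0.3128, 0.028]
tcp_rot: [0.0, 0.138, 0.99, 0.0]
wrist_force: [-0.2, -1.8, 5.4]
gripper_width: 0.0526
grasp_force: 30.0
```

```bash
python3 -m pendant '0 0 0.025 0 0 0 0.04;0 0 0.055 0 0 0 0.04;-0.001 -0.04 0.07 0 0 0 0.04;-0.001 -0.08 0.07 0 0 0 0.04;-0.002 -0.12 0.07 0 0 0 0.04;-0.002 -0.16 0.07 0 0 0 0.04;-0.003 -0.2 0.07 0 0 0 0.04;-0.003 -0.24 0.07 0 0 0 0.04';python3 -m pendant '0 -0.04 0 0 0 0 0.04;-0.001 -0.08 0 0 0 0 0.04;-0.001 -0.12 0 0 0 0 0.04;-0.002 -0.16 0 0 0 0 0.04;-0.002 -0.2 0 0 0 0 0.04;-0.003 -0.24 0 0 0 0 0.04;-0.003 -0.28 0 0 0 0 0.04;-0.004 -0.32 0 0 0 0 0.04'; python3 -m pendant '0 -0.035 0 0 0 0 0.04;0 -0.065 -0.02 0 0 0 0.04;0 -0.065 -0.04 0 0 0 0.04;0 -0.065 -0.045 0 0 0 0.04;0 -0.065 -0.045 0 0 0 0.04;0 -0.065 -0.045 0 0 0 0.04'
```

```text
time: 15.6
position: [0.4512, 0.0714, 0.0971]
tcp_rot: [-0.0, 0.138, 0.99, 0.0]
wrist_force: [0.9, -0.2, -1.8]
gripper_width: 0.0525
grasp_force: 30.0
time: 16.27
position: [0.4475, -0.2489, 0.097]
tcp_rot: [-0.0, 0.139, 0.99, 0.0]
wrist_force: [0.1, 0.0, -3.0]
gripper_width: 0.0529
grasp_force: 30.0
time: 16.77
position: [0.4478, -0.3108, 0.052]
tcp_rot: [-0.001, 0.138, 0.99, 0.001]
wrist_force: [0.3, -0.3, -1.8]
gripper_width: 0.0526
grasp_force: 30.0
```

Next: go down to about .0105, then probe.

```bash
python3 -m pendant '0 -0.001 -0.015 0 0 0 0.04;0 -0.001 -0.028 0 0 0 0.04;0 -0.001 -0.036 0 0 0 0.04;0 -0.001 -0.040 0 0 0 0.04;0 -0.001 -0.0415 0 0 0 0.04;0 -0.001 -0.0415 0 0 0 0.04;0 -0.001 -0.0415 0 0 0 0.04'; python3 -m pendant '0 0 -0.0005 0 0 0 0.04;0 0 -0.001 0 0 0 0.04;0 0 -0.001 0 0 0 0.04;0 0 -0.001 0 0 0 0.04'
```

```text
time: 17.35
position: [0.4484, -0.3134, 0.0113]
tcp_rot: [0.0, 0.138, 0.99, -0.0]
wrist_force: [-0.3, -0.3, -2.3]
gripper_width: 0.0522
grasp_force: 30.0
time: 17.68
position: [0.4482, -0.3134, 0.0101]
tcp_rot: [0.0, 0.138, 0.99, -0.0]
wrist_force: [-0.2, -0.2, -3.0]
gripper_width: 0.0525
grasp_force: 30.0
```

```bash
python3 -m pendant '0 0 -0.0005 0 0 0 0.04;0 0 -0.001 0 0 0 0.04;0 0 -0.001 0 0 0 0.04;0 0 -0.001 0 0 0 0.04'
```

```text
time: 18.02
position: [0.4482, -0.3134, 0.0091]
tcp_rot: [0.0, 0.138, 0.99, -0.0]
wrist_force: [-1.3, 0.5, 0.0]
gripper_width: 0.0526
grasp_force: 30.0
```

```bash
python3 -m pendant '0 0 -0.0004 0 0 0 0.04;0 0 -0.0004 0 0 0 0.04;0 0 -0.0004 0 0 0 0.04'
```

```text
time: 18.27
position: [0.4481, -0.3133, 0.009]
tcp_rot: [-0.0, 0.138, 0.99, -0.0]
wrist_force: [-1.3, 1.9, 5.2]
gripper_width: 0.0524
grasp_force: 30.0
```

Contact felt. I release, lift and move halfway out of the way, then look.

```bash
python3 -m pendant '0 0 0 0 0 0 0.088;0 0 0 0 0 0 0.088;0 0 0 0 0 0 0.088;0 0 0 0 0 0 0.088;0 0 0.01 0 0 0 0.088;0 0 0.03 0 0 0 0.088;0 0 0.07 0 0 0 0.088;0 0.03 0.1 0 0 0 0.088'; python3 -m pendant '0 0.04 0.02 0 0 0 0.088;0 0.08 0.02 0 0 0 0.088;0 0.12 0.02 0 0 0 0.088;0 0.16 0.02 0 0 0 0.088;0 0.2 0.02 0 0 0 0.088;0 0.2 0.02 0 0 0 0.088'; python3 - <<'E'
from h import *
t=imaging.camera("top"); s=imaging.camera("side")
print(bore(t,(405,241),.025,5), bore(s,(376,159),.025,4))
print(bore(t,(188,242),.022,7), bore(s,(322,362),.022,6))
for n,c in(("t",t),("s",s)):
    for b in blobs(c,z=.011): print(n,*b)
a=cv2.resize(t["color"][160:280,170:430,::-1],(780,360),interpolation=cv2.INTER_CUBIC)
cv2.imwrite("pics/c3.png",a)
E
```

```text
time: 18.93
position: [0.4489, -0.2878, 0.1111]
tcp_rot: [0.001, 0.14, 0.99, -0.002]
wrist_force: [0.3, -0.2, 1.0]
gripper_width: 0.0885
grasp_force: 0.0
time: 19.43
position: [0.447, -0.0777, 0.1282]
tcp_rot: [-0.001, 0.136, 0.991, 0.001]
wrist_force: [-0.1, 0.7, -0.4]
gripper_width: 0.088
grasp_force: 0.0
(array([409.8, 239.6]), array([ 0.4495, -0.3226])) (array([376.1, 159.1]), array([ 0.4507, -0.3048]))
(array([189. , 242.4]), array([0.4556, 0.3087])) (array([321.6, 362.5]), array([0.4561, 0.3099]))
t [323. 379.] 0.0653 -0.064 46 112
t [193. 273.] 0.3679 0.2985 28 29
t [189. 242.] 0.4564 0.3111 65 66
t [405. 241.] 0.4478 -0.3121 78 78
t [232. 187.] 0.6159 0.1903 66 66
t [351. 188.] 0.6067 -0.1601 89 90
t [304. 180.] 0.6333 -0.0216 89 90
s [365. 367.] 0.3682 0.2921 32 38
s [322. 363.] 0.4567 0.3066 69 76
s [266. 301.] 0.6155 0.1953 71 73
s [345. 247.] 0.4732 0.0073 59 62
s [285. 229.] 0.6326 -0.0155 95 100
s [309. 191.] 0.6064 -0.154 96 100
s [385. 167.] 0.422 -0.2946 29 57
s [375. 134.] 0.4896 -0.4405 79 96
```

View pics/c3.png

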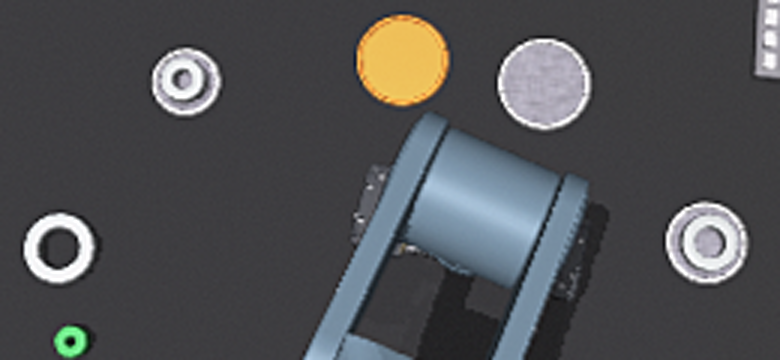

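Ring b lies centred in its dish at (406,241). Ring a stands alone at (189,242), world (0.456, 0.3095).

```bash
python3 -m pendant '0.001 0.04 0 0 0 0 0.088;0.002 0.08 0 0 0 0 0.088;0.003 0.12 0 0 0 0 0.088;0.004 0.16 0 0 0 0 0.088;0.005 0.2 0 0 0 0 0.088;0.006 0.24 0 0 0 0 0.088;0.007 0.28 0 0 0 0 0.088;0.008 0.32 0 0 0 0 0.088'; python3 -m pendant '0 0.04 0 0 0 0 0.088;0 0.07 0 0 0 0 0.088;0 0.07 0 0 0 0 0.088;0 0.07 0 0 0 0 0.088;0 0.07 0 0 0 0 0.088'
```

```text
time: 20.2
position: [0.4573, 0.2369, 0.1285]
tcp_rot: [0.001, 0.139, 0.99, 0.0]
wrist_force: [1.3, -0.6, 0.2]
gripper_width: 0.0878
grasp_force: 0.0
time: 20.62
position: [0.4568, 0.3049, 0.1278]
tcp_rot: [-0.0, 0.139, 0.99, -0.0]
wrist_force: [0.6, -1.1, -0.3]
gripper_width: 0.0881
grasp_force: 0.0
```

```bash
python3 -m pendant '-0.001 0.0035 -0.03 0 0 0 0.088;-0.001 0.0035 -0.065 0 0 0 0.088;-0.001 0.0035 -0.095 0 0 0 0.088;-0.001 0.0035 -0.113 0 0 0 0.088;-0.001 0.0035 -0.12 0 0 0 0.088;-0.001 0.0035 -0.122 0 0 0 0.088;-0.001 0.0035 -0.122 0 0 0 0.088' ; python3 -m pendant '0 0 0 0 0 0 0.05;0 0 0 0 0 0 0.05;0 0 0 0 0 0 0.05;0 0 0 0 0 0 0.05;0 0 0 0 0 0 0.05;0 0 0 0 0 0 0.05;0 0 0 0 0 0 0.05' 40
```

```text
time: 21.2
position: [0.4559, 0.3087, 0.0063]
tcp_rot: [0.0, 0.139, 0.99, -0.0]
wrist_force: [0.1, 0.0, -0.1]
gripper_width: 0.088
grasp_force: 0.0
time: 21.78
position: [0.4558, 0.3098, 0.0072]
tcp_rot: [0.001, 0.138, 0.99, 0.0]
wrist_force: [-0.7, -2.7, 5.1]
gripper_width: 0.0652
grasp_force: 40.0
```

```bash
python3 -m pendant '0 0 0.02 0 0 0 0.05;0 0 0.05 0 0 0 0.05;0.01 -0.035 0.075 0 0 0 0.05;0.02 -0.07 0.075 0 0 0 0.05;0.03 -0.105 0.075 0 0 0 0.05;0.04 -0.14 0.075 0 0 0 0.05;0.052 -0.175 0.075 0 0 0 0.05;0.064 -0.21 0.075 0 0 0 0.05';python3 -m pendant '0.012 -0.035 0 0 0 0 0.05;0.024 -0.07 0 0 0 0 0.05;0.036 -0.105 0 0 0 0 0.05;0.048 -0.14 0 0 0 0 0.05;0.06 -0.175 0 0 0 0 0.05;0.072 -0.21 0 0 0 0 0.05;0.084 -0.24 -0.01 0 0 0 0.05;0.087 -0.259 -0.03 0 0 0 0.05'; python3 -m pendant '0 0 -0.01 0 0 0 0.05;0 0 -0.01 0 0 0 0.05;0 0 -0.01 0 0 0 0.05'
```

```text
time: 22.45
position: [0.5187, 0.0984, 0.0809]
tcp_rot: [-0.0, 0.138, 0.99, 0.0]
wrist_force: [0.7, 0.4, -4.3]
gripper_width: 0.0652
grasp_force: 40.0
time: 23.12
position: [0.6097, -0.1638, 0.0536]
tcp_rot: [0.004, 0.139, 0.99, -0.001]
wrist_force: [-0.1, 0.2, -3.4]
gripper_width: 0.0653
grasp_force: 40.0
time: 23.37
position: [0.6046, -0.1579, 0.0396]
tcp_rot: [-0.002, 0.138, 0.99, 0.001]
wrist_force: [-0.0, 0.3, -2.6]
gripper_width: 0.0651
grasp_force: 40.0
```

```bash
python3 -m pendant '0.002 -0.001 -0.01 0 0 0 0.05;0.002 -0.001 -0.018 0 0 0 0.05;0.002 -0.001 -0.024 0 0 0 0.05;0.002 -0.001 -0.028 0 0 0 0.05;0.002 -0.001 -0.0285 0 0 0 0.05;0.002 -0.001 -0.0285 0 0 0 0.05'; python3 -m pendant '0 0 -0.0005 0 0 0 0.05;0 0 -0.001 0 0 0 0.05;0 0 -0.001 0 0 0 0.05;0 0 -0.001 0 0 0 0.05'
```

```text
time: 23.87
position: [0.6079, -0.1599, 0.0121]
tcp_rot: [-0.0, 0.138, 0.99, 0.0]
wrist_force: [0.7, 0.1, -3.9]
gripper_width: 0.0656
grasp_force: 40.0
time: 24.2
position: [0.6083, -0.1604, 0.0117]
tcp_rot: [0.0, 0.138, 0.99, -0.0]
wrist_force: [-0.5, 0.7, -4.1]
gripper_width: 0.0652
grasp_force: 40.0
```

```bash
python3 -m pendant '0 0 -0.0005 0 0 0 0.05;0 0 -0.001 0 0 0 0.05;0 0 -0.001 0 0 0 0.05;0 0 -0.001 0 0 0 0.05'
```

```text
time: 24.53
position: [0.608, -0.1603, 0.0104]
tcp_rot: [-0.0, 0.138, 0.99, 0.0]
wrist_force: [-0.0, 0.4, -3.2]
gripper_width: 0.0653
grasp_force: 40.0
```

```bash
python3 -m pendant '0 0 -0.0005 0 0 0 0.05;0 0 -0.0005 0 0 0 0.05;0 0 -0.0005 0 0 0 0.05'
```

```text
time: 24.78
position: [0.6081, -0.1603, 0.0103]
tcp_rot: [0.0, 0.138, 0.99, -0.0]
wrist_force: [-0.8, 0.9, 0.2]
gripper_width: 0.0653
grasp_force: 40.0
```

```bash
python3 -m pendant '0 0 -0.0004 0 0 0 0.05;0 0 -0.0004 0 0 0 0.05;0 0 -0.0004 0 0 0 0.088;0 0 -0.0004 0 0 0 0.088;0 0 -0.0004 0 0 0 0.088;0 0 -0.0004 0 0 0 0.088;0 0 0.01 0 0 0 0.088;0 0 0.03 0 0 0 0.088'; python3 -m pendant '0 0 0.04 0 0 0 0.088;0 0 0.08 0 0 0 0.088;-0.03 0.03 0.1 0 0 0 0.088;-0.06 0.06 0.1 0 0 0 0.088;-0.09 0.09 0.1 0 0 0 0.088;-0.12 0.12 0.1 0 0 0 0.088;-0.15 0.15 0.1 0 0 0 0.088;-0.15 0.15 0.1 0 0 0 0.088'; python3 - <<'E'
from h import *
t=imaging.camera("top"); s=imaging.camera("side")
a=cv2.resize(t["color"][120:290,170:470,::-1],(780,442),interpolation=cv2.INTER_CUBIC)
cv2.imwrite("pics/c4.png",a)
cv2.imwrite("pics/s4.png",s["color"][100:400,200:440,::-1].repeat(2,0).repeat(2,1))
E
```

```text
time: 25.45
position: [0.6062, -0.1594, 0.0381]
tcp_rot: [-0.002, 0.139, 0.99, 0.001]
wrist_force: [-0.6, 0.1, 0.0]
gripper_width: 0.088
grasp_force: 0.0
time: 26.12
position: [0.4532, -0.0064, 0.1394]
tcp_rot: [-0.002, 0.137, 0.991, 0.001]
wrist_force: [1.1, -0.1, -0.8]
gripper_width: 0.0882
grasp_force: 0.0
```

View pics/c4.png

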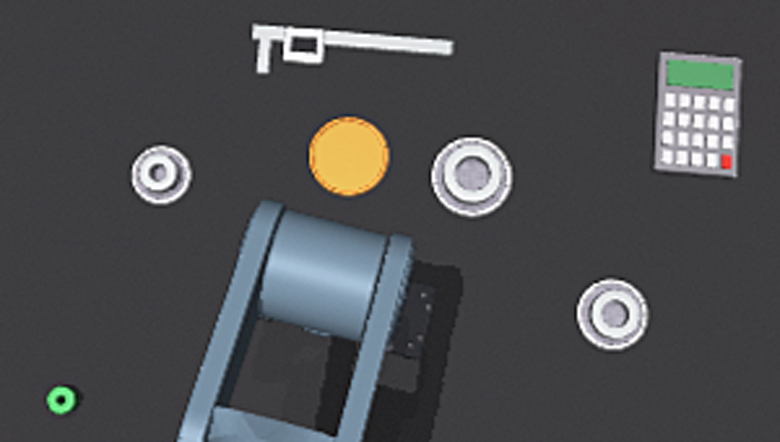

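View pics/s4.png

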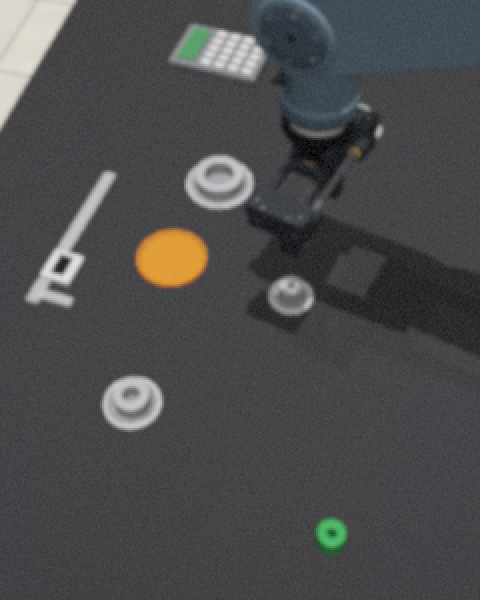

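The two pictures show rings a, b and c centred in their dishes (top, about (351,187), (405,241), (231,186)) and ring d in its dish in the side view (345,246). The calculator and caliper have not moved. I let the arm settle and hand in.

```bash
python3 -m pendant '0 0 0 0 0 0 0.088;0 0 0 0 0 0 0.088;0 0 0 0 0 0 0.088;0 0 0 0 0 0 0.088'; python3 -c "
from bench import arm; print(arm.finish_job())"
```

```text
time: 26.55
position: [0.459, -0.0113, 0.14]
tcp_rot: [0.0, 0.139, 0.99, -0.0]
wrist_force: [-0.1, 0.2, -0.4]
gripper_width: 0.088
grasp_force: 0.0
the job is handed in; nothing more can be done
None
```

All four rings are in their matching dishes, set down in order and released, with the calculator and caliper where they were; I handed the job in at about 26.6 s, and the hand-in returned no verdict.

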